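Seat the die plate in the dough press holder

TASK

Get the die holder of the dough press ready: with the fingertips, push the round brass die plate across the top of the aluminium block, over the rim, until it drops fully home in its round recess, and only then push the red stud round to swing the steel keeper bar all the way over the plate. Slide the plate, do not pick it up, and leave the dye cup and the two tin cutters where they are.

Things in the scene. Friction and masses are not known exactly. Their poses are not given: they have to be found in the camera images.
- holder: fixed aluminium block, 170 (x) x 240 (y) x 24 mm high; origin at the centre of its underside, on the table; z up. Its flat top is at z = 24 mm. A round recess 65 mm across and 11 mm deep (dark floor, small 1.5 mm chamfer) is centred at (0, 30) mm in its frame; the keeper's pivot is at (58, 45) mm. Its position and yaw vary
- recess (a point): centre of the recess's mouth, level with the block's top (recess floor 11 mm lower)
- die_plate: loose brass disc, 60 mm across, 10 mm thick, about 0.18 kg, with a pattern of small dark holes; origin at the centre of its underside. It starts flat on the block's top, 85 to 120 mm from the recess on the block's -y side; seated, its top is 1 mm below the block's top
- keeper (a joint): flat steel keeper bar (63 mm from pivot to tip, 14 mm wide, spanning 3 to 7 mm above the block's top) that turns about an upright pivot: at 0 rad it points along the block's +y, clear of the recess, and grows anticlockwise seen from above to its stop at 1.82 rad, where it points at the recess centre and lies over the plate. Starts between 0 and 0.4 rad, turns with light friction (under 1 N at the stud) and stays where left
- keeper_stud (a point): centre of the top of the red upright stud on the keeper, 12 mm in diameter, 50 mm from the pivot; it stands from the bar's top (7 mm above the block's top) up to 27 mm above the block's top
- dye_cup: bystander: small white cup of green dye, 62 mm across, 32 mm high, loose on the table beyond the block's +x side; origin under its centre
- cutter_large: bystander: tin cutter, 58x56x23 mm, loose on the table beyond the block's +x side; origin under its centre
- cutter_small: bystander: tin petal cutter, 38x41x23 mm, loose on the table by the block's -x side; origin under its centre
Things that resemble listed ones, but are neither listed nor needed, are in the scene too. What is shaped like the die_plate but blue is not meant.

How it is judged:
On the way:
1. the die plate lies fully home in the recess while the keeper is still swung clear (below 0.8 rad) (z of die_plate in the frame of holder below 0.016 m and horizontal distance between die_plate and recess below 0.006 m and angle between die_plate's own z axis and vertical below 0.06 rad and value of joint keeper below 0.8 rad), for 0.2 s.
At the end, for the whole second after the job is handed in: the die plate lies flat (within 0.06 rad) on the recess floor (underside within 3 mm of it), centred within 6 mm, at rest; the keeper is past 1.62 rad (z of die_plate in the frame of holder below 0.016 m and horizontal distance between die_plate and recess below 0.006 m and angle between die_plate's own z axis and vertical below 0.06 rad and value of joint keeper above 1.62 rad and linear speed of die_plate below 0.02 m/s); the robot touches nothing.
It fails at once if the die plate is lifted more than 10 mm off the block's top (z of die_plate in the frame of holder above 0.034 m).
It fails at once if the die plate falls off the block (height (world z) of die_plate below 0.006 m).
It fails at once if the dye cup or a cutter is moved more than 20 mm (distance of any of dye_cup, cutter_large, cutter_small from where it was at the start of the episode above 0.02 m).
It also fails if it takes over 45 s, if anything falls off the work surface, if the arm or the gripper's body presses on something with over 40 N, if the wrist force passes 120 N, or if a joint passes its speed limit or range.

ROBOT

A 7-joint arm with a two-finger parallel gripper is mounted at the origin on a cart in front of the work surface, level with it; the furniture and walls round the work are solid. World frame = base frame: x ahead of the robot, y to its left, z up, the work surface at z = 0. Lengths are in m, angles in rad, forces in N, time in s.
With the tool pointing down it reaches from about 0.35 to 0.9 m from the base axis. Payload 7.2 kg.
Tool frame: the origin (TCP) lies at the very end of the fingers, on their centre line; the grasp point (between the pads) lies grip_point_offset behind it (grip_point_offset is the distance from the TCP to the grasp point, in m); z points along the fingers, y is the line along which they close (so a half turn about z gives the same grasp; the last joint's range is limited). The gripper opens to 85 mm and grips with 20 to 120 N. Pads are 22 mm wide; open, the fingers measure 114 mm over their backs; the gripper's body (76 mm by 85 mm) begins 54 mm behind the grasp point. The pads swing forward as they close: fully open they stand 13 mm farther back than shut.
Start: joints at [1.166, 0.411, -0.013, 1.596, 0.006, 1.134, -0.082], TCP at [0.207, -0.59, 0.205] pointing down, gripper open.
Joint ranges: [-2.95, 2.95], [-0.29, 1.99], [-1.47, 1.44], [0.14, 2.54], [-1.03, 4.17], [0.13, 1.85], [-2.86, 2.86]. Speed limits (rad/s): [2.39, 2.39, 3.01, 3.01, 3.14, 3.14, 3.14].

INTERFACE

Orientations are given as a 3x3 rotation matrix whose columns are the frame's x, y, z axes.
In Python, from rig import goto, move_linear, goto_joints, move_gripper, wait, ik, get_state, snapshot, Unreachable, sign_off, grip_point_offset gives the robot as it stands. The module is installed in compiled form; this text tells all that it offers. Calls block until the motion is done:
- goto(position, orientation): joint-space move of the TCP to a pose.
- move_linear(position, frame=None, v=0.15, guard=None): straight line of the TCP; frame=None keeps the orientation; v is the mean speed in m/s. With guard (N) it stops when the force on the tool has changed by that much, and returns True; else False.
- goto_joints(angles): joint-space move.
- move_gripper(opening, f_grip=None): opening from 0.0 (shut) to 1.0 (fully open); f_grip is the grip in N (None keeps the last); returns when the fingers have stopped.
- wait(seconds).
- ik(position, orientation): joint angles nearest the present ones, or None.
- get_state(): the state.
- snapshot(name): name is "scene" or "top"; returns a dict with "pixels" (420x560x3 uint8, red, green, blue), "intrinsics" (3x3 intrinsics, pixels), "R" (3x3) and "t" (3): a world point X has camera coordinates R X + t. Camera axes: x right, y down, z forward; pixel columns grow to the right and rows downward; lengths in m; the calibration is good to about 2 mm. A picture is of the moment at which its call begins. There is no depth.
A pose or a line that the arm cannot do raises Unreachable and nothing moves.
- sign_off(): hands the job in; it is judged then, once.
The state is a dict: "time": time; "q": joint angles; "dq": joint speeds; "joint_torque": joint torques, N m; "ee_pos": TCP position; "orientation": TCP orientation; "force": force on the tool from outside, world axes, zero at the start; "torque": the same for the moment, N m; "gripper_width": opening from 0.0 (shut) to 1.0 (fully open); "gripper_force": force on a finger pad.
Only numpy, scipy, OpenCV 4.12 (cv2) and the standard library are available. Lean on these libraries where they do the work, as an engineer would, in place of code of your own. Each camera call takes 0.05 s, during which the arm holds its last target. There are 200 camera calls.

## Working session

There is one attempt and no reset: what is moved stays moved. The work goes in short steps, each a Python script; the robot and the scene stay as the last script left them, time stands still between calls to the robot, and variables do not carry over. Pictures are saved under pics/ and viewed, at most 10 in all, crops included, and the job is handed in when it is done.

```bash
mkdir -p pics; python3 - <<'E'
from rig import *
import cv2,numpy as np
for n in("top","scene"):
    s=snapshot(n);cv2.imwrite(f"pics/{n}0.png",s["pixels"][:,:,::-1]);np.savez(n+"0.npz",**s)
    print(n,s["intrinsics"].round(1).tolist(),s["R"].round(3).tolist(),s["t"].round(3).tolist())
print(get_state()["time"],grip_point_offset)
E
```

```text
top [[497.1, 0.0, 275.0], [0.0, 497.1, 214.0], [0.0, 0.0, 1.0]] [[-0.02, -1.0, 0.013], [-0.983, 0.018, -0.18], [0.18, -0.017, -0.984]] [-0.077, 0.591, 0.935]
scene [[408.9, 0.0, 278.4], [0.0, 408.9, 212.4], [0.0, 0.0, 1.0]] [[0.55, -0.835, -0.01], [-0.465, -0.297, -0.834], [0.693, 0.463, -0.552]] [-0.367, 0.292, 0.503]
0.1 0.0187
```

View pics/top0.png

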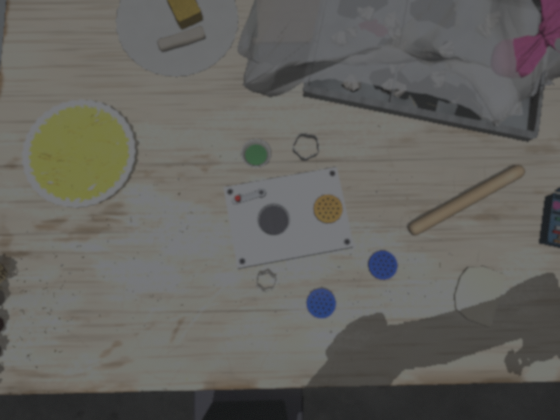

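View pics/scene0.png

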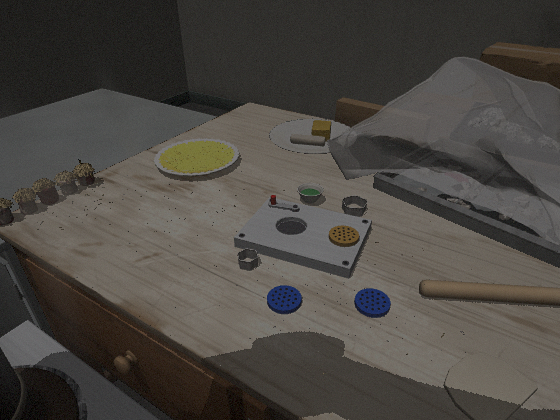

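The top view shows these candidates:
- **Die plate:** the brass disc on the block at (328,209). The blue discs at (382,265) and (321,303) are decoys, and so are the yellow plates.
- **Recess:** dark disc at (273,220).
- **Keeper:** red stud at (238,198), pivot at (262,192).
- **Bystanders:** cup at (256,155), cutters at (306,147) and (266,280).

I choose the brass disc, and will check it in a close crop.

```bash
cat > h.py <<'E'
import numpy as np,cv2
from rig import *
def ray(s,uv,z):
    K,R,t=s["intrinsics"],s["R"],s["t"]
    d=R.T@np.linalg.inv(K)@np.array([uv[0],uv[1],1.]);c=-R.T@t
    return c+d*(z-c[2])/d[2]
def proj(s,X):
    p=s["intrinsics"]@(s["R"]@np.asarray(X,float)+s["t"]);return p[:2]/p[2]
def blob(m,near,rad=40,hull=True):
    k=np.zeros(m.shape,np.uint8);cv2.circle(k,tuple(int(v) for v in near),rad,255,-1)
    cs,_=cv2.findContours(m&k,cv2.RETR_EXTERNAL,cv2.CHAIN_APPROX_NONE)
    return max(cs,key=cv2.contourArea)
def cen(c):
    h=cv2.convexHull(c);m=cv2.moments(h);return np.array([m["m10"],m["m01"]])/m["m00"]
def masks(s):
    g=cv2.cvtColor(s["pixels"],cv2.COLOR_RGB2HSV)
    return dict(brass=cv2.inRange(g,(8,110,60),(28,255,255)),
      red=cv2.inRange(g,(0,120,50),(6,255,255))|cv2.inRange(g,(172,120,50),(180,255,255)),
      dark=cv2.inRange(g,(0,0,0),(180,80,90)),block=cv2.inRange(g,(0,0,100),(180,30,255)))
E
python3 - <<'E'
from h import *
s=dict(np.load("top0.npz"));m=masks(s)
b=blob(m["brass"],(328,209),25);r=blob(m["red"],(238,198),15);d=blob(m["dark"],(273,220),25)
c=blob(m["block"],(288,218),90);q=cv2.minAreaRect(c)
for n,x,z in(("plate",b,.034),("stud",r,.045),("recess",d,.022)):
    p=cen(x);print(n,p.round(1),cv2.contourArea(cv2.convexHull(x)),ray(s,p,z).round(4))
print(q);W=np.array([ray(s,p,.024) for p in cv2.boxPoints(q)]);print(W.round(4),np.linalg.norm(W-np.roll(W,-1,0),axis=1))
# world-plane fit of outline
pts=np.array([ray(s,p[0],.024)[:2] for p in cv2.convexHull(c)])*1000
print(cv2.minAreaRect(pts.astype(np.float32)))
im=s["pixels"][:,:,::-1].copy()
for x,k in((b,(0,0,255)),(r,(255,0,255)),(d,(0,255,0)),(c,(255,0,0))):cv2.drawContours(im,[x],-1,k,1)
A=np.hstack([s["pixels"][150:290,210:370,::-1],im[150:290,210:370]])
cv2.imwrite("pics/c0.png",cv2.resize(cv2.convertScaleAbs(A,alpha=1.5),None,fx=2.5,fy=2.5,interpolation=cv2.INTER_CUBIC))
E
```

```text
plate [327.5 208.4] 511.5 [ 0.6023 -0.1958  0.034 ]
stud [237.4 197.7] 7.0 [ 0.6255 -0.0131  0.045 ]
recess [273.1 219.2] 713.0 [ 0.5841 -0.0845  0.022 ]
((287.7198791503906, 217.26141357421875), (178.19760131835938, 179.77743530273438), 69.22774505615234)
[[ 0.7003  0.1236  0.024 ]
 [ 0.8358 -0.2333  0.024 ]
 [ 0.4777 -0.3454  0.024 ]
 [ 0.3595 -0.0059  0.024 ]] [0.38173359 0.37524067 0.35947549 0.36451815]
((593.3187866210938, -115.3079833984375), (369.62884521484375, 370.2585754394531), 19.201946258544922)
```

View pics/c0.png

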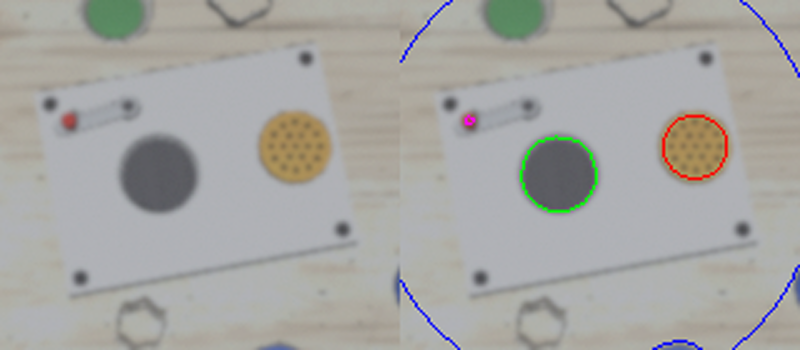

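The crop confirms the choice: a brass disc with holes at (328,209), with the block's four screws around it at (230,192), (332,173), (347,242) and (242,261). The block outline mask failed, so I'll get the holder frame from the screws.

```bash
python3 - <<'E'
from h import *
s=dict(np.load("top0.npz"));m=masks(s)
S=[]
g=cv2.cvtColor(s["pixels"],cv2.COLOR_RGB2GRAY)
for p in((230,191.6),(332.4,173.2),(347.2,242),(242,261.2)):
    u,v=map(int,np.round(p));w=g[v-5:v+6,u-5:u+6].astype(float);w=np.clip(np.median(w)-15-w,0,None)
    yy,xx=np.mgrid[v-5:v+6,u-5:u+6];S.append(ray(s,((w*xx).sum()/w.sum(),(w*yy).sum()/w.sum()),.024)[:2])
S=np.array(S);c=S.mean(0)
yv=(S[0]-S[1])+(S[3]-S[2]);xv=(S[0]-S[3])+(S[1]-S[2])
print(np.linalg.norm(np.roll(S,-1,0)-S,axis=1).round(4),c)
a1=np.arctan2(-yv[0],yv[1]);a2=np.arctan2(xv[1],xv[0]);a=(a1*220+a2*150)/370;print(a1,a2,a)
R=np.array([[np.cos(a),-np.sin(a)],[np.sin(a),np.cos(a)]])
rec=c+R@[0,.03];piv=c+R@[.058,.045];print("rec",rec,"piv",piv)
for n,p,z in(("plate",(327.8,208.6),.034),("stud",(237.4,197.7),.05),("cup",(256,155),.03),("cutL",(306,147),.02),("cutS",(266,280),.02),("recdark",(273.1,219.2),.022),("rec13",(273.1,219.2),.013)):
    print(n,((ray(s,p,z)[:2]-c)@R).round(4))
st=get_state();print(st["orientation"].round(3),st["force"])
np.savez("frame.npz",c=c,a=a,R=R)
E
```

```text
[0.2159 0.1461 0.2164 0.1456] [ 0.58956148 -0.11459159]
0.16637155011358096 0.16407855355900144 0.16544195691577845
rec [ 0.58462083 -0.08500122] piv [ 0.63935855 -0.06065412]
plate [-0.0012 -0.0826]
stud [0.051  0.0941]
cup [0.1381 0.0409]
cutL [ 0.1394 -0.0664]
cutS [-0.1194  0.0673]
recdark [-0.0005  0.0305]
rec13 [0.0011 0.0301]
[[ 0.944  0.33  -0.001]
 [ 0.33  -0.944  0.001]
 [-0.    -0.001 -1.   ]] [ 0.16589525 -1.16082312 -0.21333049]
```

```bash
cat >> h.py <<'E'
import os
F=dict(np.load("frame.npz"));C,Rh=F["c"],F["R"]
def W(x,y,z): return np.r_[C+Rh@[x,y],z]     # holder xy (m), world z
def L(p): return (np.asarray(p)[:2]-C)@Rh
def tool(phi,flip=1): # tool x at angle phi from holder x, pointing down
    a=float(F["a"])+phi;x=flip*np.array([np.cos(a),np.sin(a),0]);z=np.array([0,0,-1.]);return np.c_[x,np.cross(z,x),z]
E
python3 - <<'E'
from h import *
for f in(1,-1):
    q=ik(W(0,-.028,.09),tool(np.pi/2,f));print(f,None if q is None else np.round(q,2))
f=-1 if ik(W(0,-.028,.09),tool(np.pi/2,1)) is None else 1
q=[ik(W(0,-.028,.09),tool(np.pi/2,k)) for k in(1,-1)]
f=min((k for k in(0,1) if q[k] is not None),key=lambda k:abs(q[k][6]));flip=(1,-1)[f];print("flip",flip)
move_gripper(.42)
goto(W(0,-.028,.09),tool(np.pi/2,flip))
hit=move_linear(W(0,-.028,.015),v=.05,guard=3)
s=get_state();print(hit,s["ee_pos"],L(s["ee_pos"]),s["gripper_width"],s["force"],s["time"])
z0=s["ee_pos"][2]
move_linear(W(0,-.028,.06),v=.15)
np.savez("st.npz",flip=flip,z0=z0)
s=snapshot("scene");cv2.imwrite("pics/s1.png",cv2.resize(s["pixels"][130:300,180:420,::-1],None,fx=3,fy=3))
E
```

```text
1 [ 0.59  0.58 -0.61  1.72  0.39  0.97 -0.  ]
-1 [ 0.11  0.5   0.07  1.75 -0.04  0.89 -2.78]
flip 1
False [ 0.59440576 -0.14224373  0.01534526] [ 0.00022415 -0.02807236] 0.41853752410259837 [-0.4218207   0.21891058 -0.05026998] 4.4417
```

View pics/s1.png

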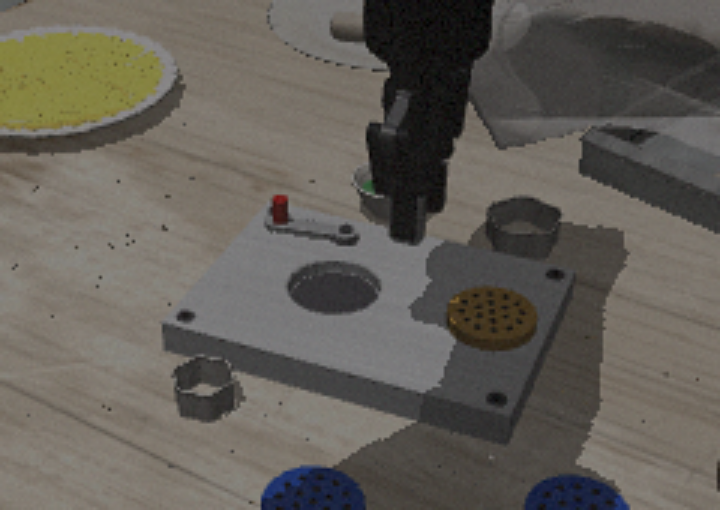

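The crop shows the gripper above the block, with the plate at (492,317) and the recess at (335,287) both untouched. The first probe stopped at its end without contact, because the half-open pads sit further back than the TCP. I'll probe lower and then start the push.

```bash
python3 - <<'E'
from h import *
T=tool(np.pi/2,1)
move_linear(W(0,-.028,.02),v=.2)
hit=move_linear(W(0,-.028,.006),v=.03,guard=3)
s=get_state();z0=s["ee_pos"][2];print(hit,z0,s["force"],s["time"])
np.savez("st.npz",flip=1,z0=z0)
if hit:
    move_linear(W(0,-.028,z0+.04),v=.2)
    move_linear(W(-.001,-.142,z0+.04),v=.25)
    move_linear(W(-.001,-.142,z0+.003),v=.15)
    move_linear(W(-.001,-.095,z0+.003),v=.06)
    s=get_state();print(L(s["ee_pos"]),s["ee_pos"][2],s["force"],s["time"])
for n in("top","scene"):
    s=snapshot(n);np.savez(n+"2.npz",**s);p=cen(blob(masks(s)["brass"],proj(s,W(0,-.06,.034)),30));print(n,p,L(ray(s,p,.034)))
    if n=="scene":cv2.imwrite("pics/s2.png",cv2.resize(s["pixels"][130:300,180:420,::-1],None,fx=3,fy=3))
E
```

```text
False 0.006015631523945297 [ 0.34933555  0.17279697 -0.0283939 ] 5.9083Traceback (most recent call last):
  File "<stdin>", line 14, in <module>
  File "h.py", line 12, in blob
    return max(cs,key=cv2.contourArea)
ValueError: max() iterable argument is empty
```

```bash
python3 - <<'E'
from h import *
s=snapshot("scene");cv2.imwrite("pics/s2.png",cv2.resize(s["pixels"][130:300,180:420,::-1],None,fx=3,fy=3))
st=get_state();print(st["ee_pos"],st["gripper_width"],st["orientation"].round(2).tolist(),proj(s,st["ee_pos"]),[(proj(s,W(0,-.028,.024))-[180,130])*3])
E
```

```text
[ 0.59428523 -0.14220012  0.00616283] 0.4204450618606596 [[-0.16, 0.99, 0.0], [0.99, 0.16, -0.0], [-0.0, 0.0, -1.0]] [316.31805333 237.93632775] [array([409.9759321 , 302.96673549])]
```

View pics/s2.png

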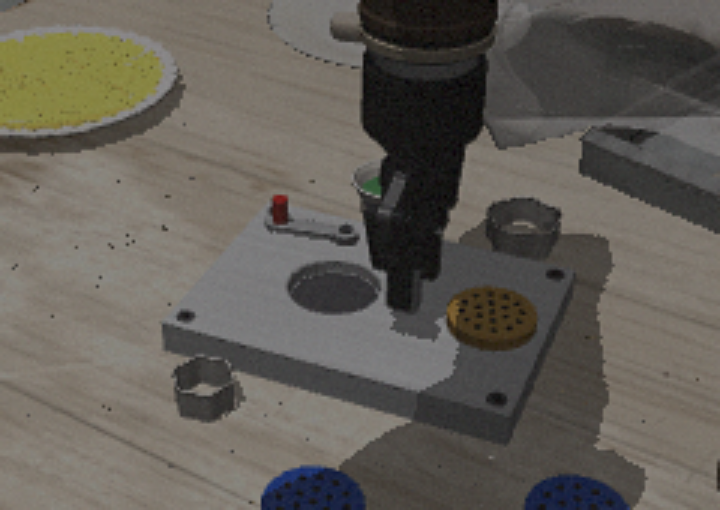

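The crop shows the fingertip at (404,310), with its shadow at (415,328), still a few mm above the block. I'll keep probing down under guard.

```bash
python3 - <<'E'
from h import *
s=snapshot("scene");print([((proj(s,W(-.025,-.028,z))-[180,130])*3).round() for z in(.024,.03,.036)])
hit=move_linear(W(0,-.028,-.012),v=.02,guard=3)
s=get_state();z0=s["ee_pos"][2];print(hit,z0,s["force"],s["time"],s["gripper_width"])
s=snapshot("scene");cv2.imwrite("pics/s3.png",cv2.resize(s["pixels"][130:300,180:420,::-1],None,fx=3,fy=3))
E
```

```text
[array([397., 323.]), array([398., 316.]), array([398., 309.])]
True -0.0035817558193968063 [-1.38601389 -0.38496252  7.11892759] 6.625 0.4192014410763033
```

View pics/s3.png

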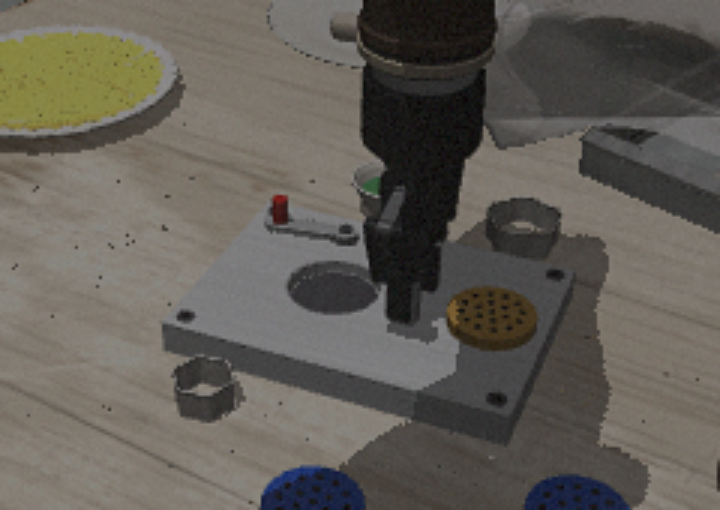

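The crop shows the fingertip now resting on the block at (403,320). So at this opening the tips touch when the TCP reads z0 = -0.0036, and I'll push 3 mm above that.

```bash
python3 - <<'E'
from h import *
z0=-.0036
move_linear(W(0,-.028,z0+.03),v=.2)
move_linear(W(-.001,-.145,z0+.03),v=.25)
move_linear(W(-.001,-.145,z0+.003),v=.15)
move_linear(W(-.001,-.075,z0+.003),v=.06)
s=get_state();print(L(s["ee_pos"]),s["ee_pos"][2],s["force"],s["time"])
for n in("top","scene"):
    s=snapshot(n);np.savez(n+"2.npz",**s)
    try:
        c=blob(masks(s)["brass"],proj(s,W(0,-.045,.034)),45);p=cen(c);print(n,p,cv2.contourArea(c),L(ray(s,p,.034)))
    except ValueError:print(n,"hidden")
    a=cv2.resize(s["pixels"][130:300,180:420,::-1],None,fx=1.6,fy=1.6)
    A=a if n=="top" else np.hstack([A,a])
cv2.imwrite("pics/s4.png",A)
E
```

```text
[-0.00113071 -0.07514623] -0.000742501788962735 [ 0.53256671  0.54526788 -0.06986192] 9.2417
top [306.56219393 212.88377408] 479.0 [-0.00206214 -0.03830335]
scene [319.75787966 230.44794651] 306.5 [-0.00893868 -0.03727798]
```

View pics/s4.png

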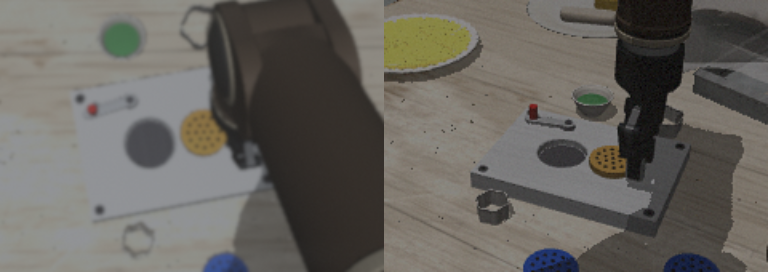

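The picture shows the plate cradled between the fingertips, and it has moved to holder (-2, -38) mm, in line with the recess. I'll push on over the rim.

```bash
python3 - <<'E'
from h import *
z=-.0006
move_linear(W(.001,-.04,z),v=.05)
move_linear(W(.001,-.008,z),v=.04,guard=15)
s=get_state();print(L(s["ee_pos"]),s["ee_pos"][2],s["force"],s["time"])
for n in("top","scene"):
    s=snapshot(n)
    for zz in(.023,.034):
        c=blob(masks(s)["brass"],proj(s,W(0,.028,.03)),45);p=cen(c);print(n,p,cv2.contourArea(c),L(ray(s,p,zz)))
    u=proj(s,W(0,.02,.02)).astype(int)
    a=cv2.resize(s["pixels"][u[1]-45:u[1]+45,u[0]-50:u[0]+50,::-1],None,fx=4,fy=4)
    A=a if n=="top" else np.hstack([A,a])
cv2.imwrite("pics/s5.png",A)
E
```

```text
[ 0.00099182 -0.0080621 ] -0.0006390901184457828 [ 0.1274816   0.10707307 -0.31119236] 11.1417
top [272.54085322 219.78958785] 421.5 [-0.00161509  0.03189454]
top [272.54085322 219.78958785] 421.5 [-0.00344794  0.03233141]
scene [289.03598485 225.79734848] 251.5 [-0.0039644  0.0314836]
scene [289.03598485 225.79734848] 251.5 [-0.01827453  0.02556802]
```

View pics/s5.png

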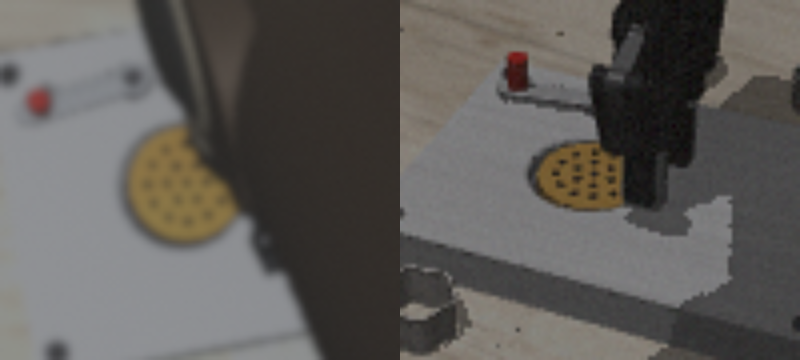

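The crops show the plate flush in the recess, with a thin dark ring around it at (184,185) and (585,175). Both views agree at z = 23 mm. I'll retract, recheck the plate unobstructed, shut the fingers, probe their tip height and go to the stud.

```bash
cat > k.py <<'E'
from h import *
def pose(th,off,z):
    e=np.array([-np.sin(th),np.cos(th)]);n=np.array([np.cos(th),np.sin(th)])
    return W(*(np.array([.058,.045])+.05*e+off*n),z),tool(th)
E
python3 - <<'E'
from k import *
move_linear(W(0,-.03,.0),v=.1)
move_linear(W(0,-.055,.06),v=.25)
move_gripper(0)
hit=move_linear(W(0,-.055,-.008),v=.05,guard=3)
st=get_state();z0=st["ee_pos"][2];print(hit,z0,st["force"],st["time"]);np.savez("st.npz",z0=z0)
move_linear(W(0,-.055,.12),v=.3)
p,T=pose(.14,.029,z0+.05)
goto(p,T)
for n in("top","scene"):
    s=snapshot(n);c=blob(masks(s)["brass"],proj(s,W(0,.03,.023)),30);q=cen(c);print(n,cv2.contourArea(c),L(ray(s,q,.023)))
print(get_state()["time"],hit)
for th in np.linspace(.14,1.82,5):print(np.round(ik(*pose(th,.017,z0+.013)),2))
E
```

```text
True -0.0025123387116740073 [-1.56631484  0.34597659  6.89447052] 13.5833
top 12.5 [0.00392678 0.00438306]
scene 325.5 [-0.0004945   0.02648275]
15.6333 True
[ 0.12  0.66 -0.26  1.7   0.22  0.8  -1.51]
[ 0.2   0.65 -0.36  1.76  0.3   0.79 -1.16]
[ 0.29  0.64 -0.46  1.8   0.38  0.79 -0.79]
[ 0.4   0.65 -0.56  1.82  0.47  0.8  -0.41]
[ 0.5   0.68 -0.66  1.82  0.55  0.84 -0.01]
```

```bash
python3 - <<'E'
from h import *
for n in("top","scene"):
    s=snapshot(n);u=proj(s,W(0.03,.05,.03)).astype(int)
    a=cv2.resize(s["pixels"][u[1]-45:u[1]+45,u[0]-50:u[0]+50,::-1],None,fx=4,fy=4)
    A=a if n=="top" else np.hstack([A,a])
cv2.imwrite("pics/s6.png",A);print(get_state()["ee_pos"],L(get_state()["ee_pos"]),get_state()["gripper_width"])
E
```

```text
[ 0.65199629 -0.00507115  0.04755293] [0.07961904 0.09774273] 0.0027977939876598565
```

View pics/s6.png

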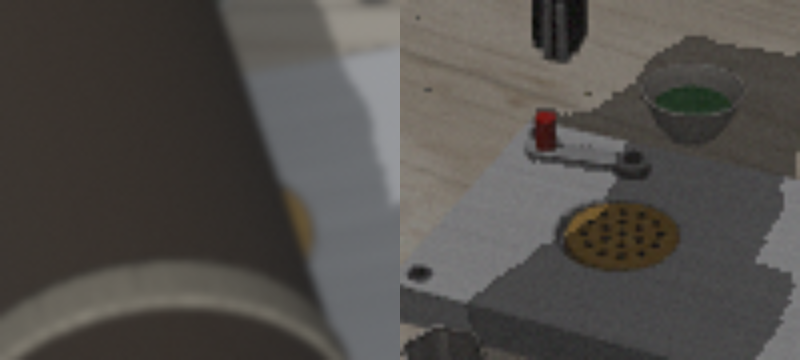

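The crop shows the plate flat and flush in the recess at (620,236), the closed fingers above and beyond the stud at (545,130), and the cup clear. I'll run a quick flatness check against the projected seated outline, and swing the keeper if it passes.

```bash
python3 - <<'E'
from k import *
import sys
s=snapshot("scene");c=blob(masks(s)["brass"],proj(s,W(0,.03,.023)),30);h=cv2.convexHull(c)[:,0]
k=L(ray(s,cen(c),.023));P=np.array([proj(s,W(k[0]+.03*np.cos(a),k[1]+.03*np.sin(a),.023)) for a in np.linspace(0,6.28,40)])
print(h.min(0),h.max(0),P.min(0).round(1),P.max(0).round(1))
dev=max(np.abs(h.min(0)-P.min(0)).max(),np.abs(h.max(0)-P.max(0)).max());print(dev)
if dev>2.5:sys.exit()
z=float(np.load("st.npz")["z0"])+.013
move_linear(pose(.14,.029,z)[0],v=.12)
for th in np.linspace(.14,1.72,9):
    p,T=pose(th,.017,z)
    if move_linear(p,T,v=.1,guard=12):print("guard",th);break
st=get_state();print(L(st["ee_pos"]),th,st["force"],st["time"])
s=snapshot("scene");u=proj(s,W(0.03,.05,.03)).astype(int)
r=cen(blob(masks(s)["red"],proj(s,W(0.009,.035,.045)),40));d=L(ray(s,r,.041))-[.058,.045];print("keeper",np.arctan2(-d[0],d[1]),d)
cv2.imwrite("pics/s7.png",cv2.resize(s["pixels"][u[1]-60:u[1]+60,u[0]-80:u[0]+80,::-1],None,fx=4,fy=4))
E
```

```text
[278 218] [305 233] [277.4 217.4] [306.1 234.1]
1.098080644187121
[0.00624367 0.05475074] 1.72 [-0.15828729  0.73686603  0.01948776] 19.3083
keeper 1.7293079489827545 [-0.04770635 -0.00762599]
```

View pics/s7.png

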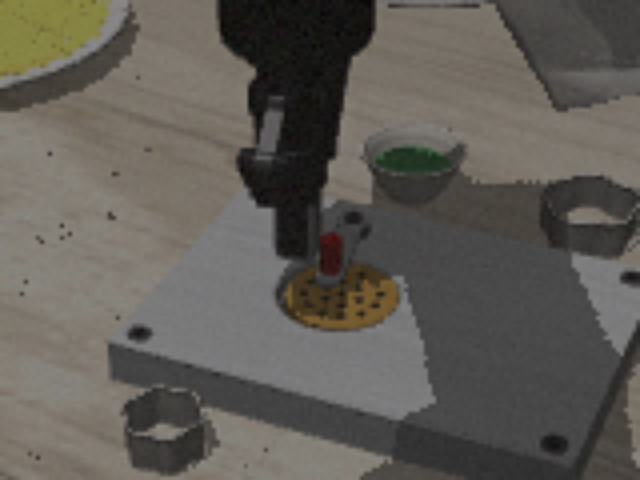

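The crop shows the keeper over the plate with the stud at (331,255), at about 1.73 rad. I'll finish to the stop with a light guard, back off, recheck and hand in.

```bash
python3 - <<'E'
from k import *
z=float(np.load("st.npz")["z0"])+.013
g=move_linear(*pose(1.83,.017,z),v=.04,guard=5);print("stop",g,L(get_state()["ee_pos"]))
p=pose(1.8,.035,z)[0]
move_linear(p,v=.1);move_linear(p+[0,0,.15],v=.25)
s=snapshot("scene")
r=cen(blob(masks(s)["red"],proj(s,W(0.009,.035,.045)),40));d=L(ray(s,r,.041))-[.058,.045];k=np.arctan2(-d[0],d[1])
q=L(ray(s,cen(blob(masks(s)["brass"],proj(s,W(0,.03,.023)),30)),.023));st=get_state();print("keeper",k,"plate",q,st["time"],st["force"])
if k>1.68 and np.hypot(*(q-[0,.03]))<.007: print(sign_off())
E
```

```text
stop False [0.00547871 0.04904847]
keeper 1.8239620152020328 plate [-0.00081674  0.02648349] 20.7917 [ 0.00839578  0.52043228 -0.43607492]
the job is handed in; nothing more can be done
None
```

The job is handed in at about 21 s: the die plate is seated flat in its recess (about 3–4 mm off centre as measured), the keeper is at about 1.82 rad over it, and the arm is backed off clear; I never sent the fingers to the cup or cutters, but did not re-measure them at the end.

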